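# Refit the relay and touch guard of a cutting-table control console

### The arm

A 7-joint arm with a two-finger parallel gripper is mounted at the origin on the work surface; the furniture and walls round the work are solid. World frame = base frame: x ahead of the robot, y to its left, z up, the work surface at z = 0. Lengths are in mm, angles in rad, forces in N, time in s.
With the tool pointing down it reaches from about 400 to 850 mm from the base axis. Payload 10.4 kg.
Tool frame: the origin (TCP) lies between the finger pads; the fingertips stand 17 mm ahead of it and the grasp point (between the pads) lies 2 mm behind it; z points along the fingers, y is the line along which they close (so a half turn about z gives the same grasp; the last joint's range is limited). The gripper opens to 85 mm and grips with 20 to 120 N. Pads are 22 mm wide; open, the fingers measure 114 mm over their backs; the gripper's body (76 mm by 85 mm) begins 54 mm behind the grasp point. The pads swing forward as they close: fully open they stand 13 mm farther back than shut.
Start: joints at [1.32, 0.332, -0.065, 1.46, 0.022, 1.35, -0.088], TCP at [141.166, -608.869, 248.338] pointing down, gripper open.
Joint ranges: [-2.6, 2.6], [-0.5, 2.12], [-1.47, 1.34], [0.16, 2.42], [-1.27, 4.41], [0.06, 2.06], [-2.6, 2.6]. Speed limits (rad/s): [2.22, 2.22, 2.79, 2.79, 3.14, 3.14, 3.14].

### API

Orientations are given as a unit quaternion [x, y, z, w].
In Python, from workcell import bot gives the robot as it stands.
- The arm moves only by the tool apply_moves, never from a script. Its argument "commands" is text: rows parted by semicolons, each of 7 numbers parted by spaces: the shift along the world's x, y, z scaled (see below), then the turn, a rotation vector about the world's x, y, z scaled (see below), then the closure, from 0 (fully open) to 1 (shut). In form: x y z rx ry rz hand; .... A call has 1 to 12 rows; each row is the pose to reach, as a shift and turn from the pose commanded when the call began, turning the shorter way round; what a row does not reach only later rows make up. The controller multiplies each number of a shift by 40 cm and each number of a turn by 180 degrees. A row lasts 1/8 s, in which the tool goes at most 62.5 mm and 10.7 degrees, less where a joint would pass 70% of its speed; a pose out of reach is approached as far as the arm can. A call with a number of a shift or a turn outside -1 to 1 is refused whole. A call with a gripper value outside its range is refused whole. The fingers move at their own pace and stop on an object; "squeeze" is the grip in N (left out, the last holds). Time passes only in rows, so rows that repeat a pose let the fingers close. It gives the time, the measured TCP pose, the force, the opening and the grip force at its end, in the units of the state.
- bot.get_obs(): the state, without advancing time (a new reading comes with each control period).
- bot.read_camera(name): name is "scene" or "top" or "wrist"; returns (picture, depth): 420x560x3 uint8, blue, green, red; 420x560 float32, mm along the optical axis (not along the pixel's ray), 0 where there is no reading.
- bot.get_calibration(name): a dict with "intrinsics" (3x3 intrinsics, pixels), "k1" (the pictures are not rectified: a ray, as slopes to the right and down, at radius r is drawn at 1 + k1 r^2 times it, then the intrinsics apply), "rvec" (rotation vector, rad) and "tvec" (3), from world to camera coordinates, as OpenCV has them; the wrist camera has in their place "T_tool_cam" (4x4, takes a point from camera to tool coordinates, whose origin is the TCP and whose axes are the flange's). Camera axes: x right, y down, z forward; pixel columns grow to the right and rows downward; lengths in mm; the calibration is good to about 2 mm. A picture is of the moment at which its call begins: read the wrist's pose just before it. get_calibration takes no time and is no camera call.
- bot.finish_job(): hands the job in; it is judged then, once.
The state is a dict: "time": time; "joint_positions": joint angles; "dq": joint speeds; "joint_torque": joint torques, N m; "ee_pos": TCP position; "eef_rot": TCP orientation; "contact_force": force on the tool from outside, world axes, zero at the start; "wrist_torque": the same for the moment, N m; "opening": finger opening in mm; "grip_force": force on a finger pad.
Only numpy, scipy, OpenCV 4.12 (cv2) and the standard library are available. Lean on these libraries where they do the work, as an engineer would, in place of code of your own. Each camera call takes 0.05 s, during which the arm holds its last target. There are 200 camera calls.

### The job

Plug the relay that fits the empty socket on the console's sloping face fully home, then push the wide guard plate from the rack all the way down into the spring-clip slot next to the terminal strip, and last press the console's round reset button fully in and let it go. Leave the bigger relay and the narrow plate standing where they are.

Things in the scene. Friction and masses are not known exactly. Their poses are not given: they have to be found in the camera images.
- console: Grey wedge-shaped console fixed to the table, 176 x 236 mm on plan. Origin at the centre of its underside; x points to the high back edge. Its aluminium face (196 x 250 mm) slopes up at 24 degrees along x, centre 70 mm high, edges 30 and 110 mm high. On it: black socket block at the left, clip slot right of the middle, 15 mm high terminal strip at the right edge, button near the high edge.
- socket (a point): Centre of the mouth of the empty relay socket. x points up the slope, y left along the face, z square out of it (24 degrees from vertical). Black block 64 (x) by 58 (y) mm, 18 mm high above the face; hole 33 (x) by 27 (y) mm, 18 mm deep, its mouth rounded at 4 mm radius as a lead-in.
- relay: The relay that fits, loose and upright on the table, 60 mm tall, 0.06 to 0.13 kg. Origin at the centre of its underside. From below: black plug 30 (x) by 24 (y) mm, 14 mm high, lower edges rounded; black flange 44 x 38 mm, 5 mm thick; straight grey case 36 (x) by 28 (y) mm, 19 to 60 mm high. Home, the flange rests on the socket block, origin 14 mm below the mouth. Fits either way round.
- big_relay: A bigger relay of the same look: case 56 x 46 mm, flange 64 x 56 mm, 60 mm tall, plug 50 x 40 mm: does not fit. Origin at the centre of its underside. Leave it standing.
- rack: Plywood rack fixed to the table, 104 (x) by 150 (y) mm, with two slots along its x axis at y = +40 and -40 mm, floor 6 mm above the table, slot walls up to 31 mm, 8 mm gap. Origin at the centre of its underside.
- guard: The wide guard plate, 70 mm wide (x), 76 mm tall (z), standing upright in one of the rack's slots: aluminium plate 6 mm thick (y) with a rounded lower edge and, along the top 24 mm, a black grip bar 12 mm thick. Loose, 0.05 to 0.10 kg. Origin at the middle of its lower edge. Either way round will do.
- small_plate: A narrow plate of the same build, only 45 mm wide, 76 mm tall, standing in the rack's other slot. Origin at the middle of its lower edge. Leave it there.
- slot (a point): Centre of the slot floor, on the console's face; axes as for the socket. The slot runs along x: gap 9 (y) by 76 (x) mm between round-topped rails 18 mm high, end stops 12 mm high. A sprung steel clip in the -y rail presses the plate to the +y rail; about 4 to 12 N pushes it in. When home the plate stands on the floor, its origin up to 2 mm to the +y side of this point.
- reset_button_top (a point): Centre of the top of the round grey reset button (26 mm across, near the high edge of the face); axes as for the socket, so it is pressed along -z, square to the face.
- reset_button (a joint): Travel of the reset button: 0 out, 0.006 m fully pressed in (about 4 N, springs back by itself).
There are look-alikes about, which are no part of the job. What is shaped like the relay but blue or purple is not meant.

How it is judged:
By the outcome, as a careful person would: the job done as asked, in the order asked, and still so for the second after the job is handed in, with the robot touching nothing.
It also fails if it takes over 58 s, if anything falls off the work surface, if the arm or the gripper's body presses on something with over 40 N, if the wrist force passes 120 N, or if a joint passes its speed limit or range.

## Working session

There is one attempt and no reset: what is moved stays moved. The work goes in short steps, Python scripts to look and compute and a tool call to move; the robot and the scene stay as the last step left them, time stands still between calls to the robot, and variables do not carry over. Pictures are saved under pics/ and viewed, at most 10 in all, crops included, and the job is handed in when it is done.

Besides the shell and the picture viewer there is one more tool, called after "Emit:" as a command line: name --argument value ..., lists and objects as JSON in quotes. apply_moves: Moves the arm, as the interface text tells. Its arguments: {"type":"object","properties":{"commands":{"type":"string"},"squeeze":{"type":"number"}},"required":["commands"]}

```bash
mkdir -p pics; ls; python3 - <<'E'
from workcell import bot
import cv2,numpy as np
o=bot.get_obs();print(o)
for n in("scene","top"):
    p,d=bot.read_camera(n);cv2.imwrite(f"pics/{n}0.png",p);np.savez(f"{n}0.npz",p=p,d=d)
    print(n,bot.get_calibration(n))
print(bot.get_calibration("wrist"))
E
```

```text
pics
{'time': 0.0, 'joint_positions': array([ 1.32040784,  0.33288934, -0.0647531 ,  1.46093309,  0.02159224,
        1.3499055 , -0.08846986]), 'dq': array([ 0.00032518, -0.00011064, -0.00235338, -0.0020879 , -0.00129161,
        0.00021982,  0.00087171]), 'joint_torque': array([ 6.26813835e-04, -6.25439930e+01,  4.94146929e-02, -3.91615677e+01,
        1.61755364e-02,  9.69998713e-03,  3.10301493e-05]), 'ee_pos': array([ 141.08931704, -608.50599113,  247.50906617]), 'eef_rot': array([ 9.93515149e-01,  1.13697536e-01, -1.02460197e-04, -7.12618953e-04]), 'contact_force': array([-0.53779028, -0.30110857,  0.56357402]), 'wrist_torque': array([-0.01638884, -0.01373716, -0.05549744]), 'grip_force': 0.0, 'opening': 84.95448744633151}
scene {'intrinsics': array([[463.94777717,   0.        , 291.4090938 ],
       [  0.        , 463.94777717, 208.55867028],
       [  0.        ,   0.        ,   1.        ]]), 'k1': 0.0022181678299768763, 'rvec': array([ 0.59276792, -2.4890759 ,  1.37989308]), 'tvec': array([ 485.58653425,  214.87005771, 1251.7783698 ])}
top {'intrinsics': array([[478.91507632,   0.        , 278.51532331],
       [  0.        , 478.91507632, 212.83703532],
       [  0.        ,   0.        ,   1.        ]]), 'k1': -0.11561968214260887, 'rvec': array([ 2.17997949, -2.11775526,  0.20958699]), 'tvec': array([  -8.25473961,  519.02198766, 1184.86941855])}
{'intrinsics': array([[315.32047923,   0.        , 273.4305502 ],
       [  0.        , 315.32047923, 206.04898435],
       [  0.        ,   0.        ,   1.        ]]), 'k1': -0.06528552045687704, 'T_tool_cam': array([[-3.46748592e-05, -9.65535899e-01, -2.60269912e-01,
         6.59776062e+01],
       [ 9.99999153e-01, -3.72130646e-04,  1.24728466e-03,
        -8.00609126e-02],
       [-1.30115252e-03, -2.60269649e-01,  9.65535094e-01,
        -1.26059254e+02],
       [ 0.00000000e+00,  0.00000000e+00,  0.00000000e+00,
         1.00000000e+00]])}
```

View pics/scene0.png

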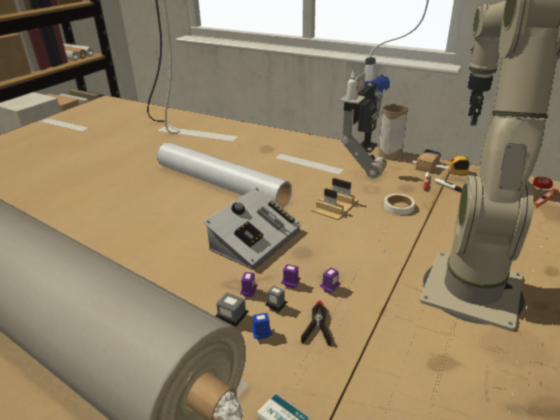

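View pics/top0.png

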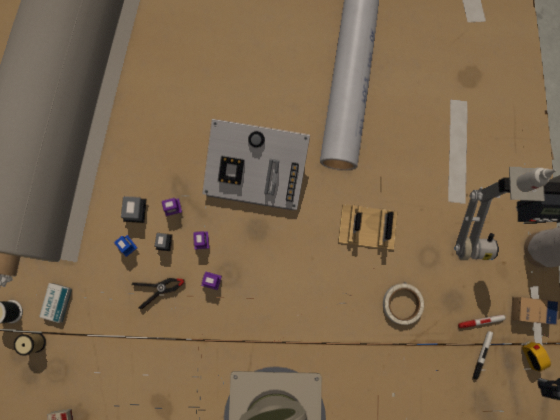

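```bash
cat > h.py <<'E'
import numpy as np,cv2
from workcell import bot
from scipy.spatial.transform import Rotation as R
def cam(n,obs=None):
    c=bot.get_calibration(n);K=c["intrinsics"];k=np.array([c["k1"],0,0,0,0.])
    if n=="wrist":
        T=np.eye(4);T[:3,:3]=R.from_quat(obs["eef_rot"]).as_matrix();T[:3,3]=obs["ee_pos"]
        M=T@c["T_tool_cam"];return K,k,M[:3,:3],M[:3,3]
    r=R.from_rotvec(c["rvec"]).as_matrix();return K,k,r.T,-r.T@c["tvec"]
def rays(C,px):
    K,k,Rm,o=C;u=cv2.undistortPoints(np.array(px,float).reshape(-1,1,2),K,k).reshape(-1,2)
    return np.c_[u,np.ones(len(u))]@Rm.T
def plane(C,px,p0,n):   # rays onto plane
    d=rays(C,px);o=C[3];n=np.array(n,float);t=((np.array(p0)-o)@n)/(d@n);return o+d*t[:,None]
def onz(C,px,z): return plane(C,px,[0,0,z],[0,0,1])
def pts(C,px,depth): return C[3]+rays(C,px)*np.array(depth)[:,None]
def proj(C,P):
    K,k,Rm,o=C;q=(np.atleast_2d(P)-o)@Rm;return cv2.projectPoints(q,np.zeros(3),np.zeros(3),K,k)[0].reshape(-1,2)
E
python3 - <<'E'
from h import *
t=np.load("top0.npz")["p"]
a=cv2.resize(t[110:300,110:310],None,fx=3,fy=3,interpolation=cv2.INTER_CUBIC)
b=cv2.resize(t[190:270,330:410],None,fx=2.5,fy=2.5,interpolation=cv2.INTER_CUBIC)
im=np.zeros((570,800,3),np.uint8);im[:,:600]=a;im[:200,600:]=b
cv2.imwrite("pics/crop1.png",im)
C=cam("top");print(C[3],proj(C,bot.get_obs()["ee_pos"]))
for n,p in dict(relay=(163,242),big=(134,209),cons=(258,165),rack=(368,227)).items():print(n,onz(C,p,30))
E
```

```text
[ 317.40313265   40.51583301 1253.38789768] [[559.09888394 377.31919292]]
relay [[436.06439377 300.52472116  30.        ]]
big [[519.39829425 381.92415108  30.        ]]
cons [[647.15554568  63.81935989  30.        ]]
rack [[ 491.1782697  -227.65319367   30.        ]]
```

View pics/crop1.png

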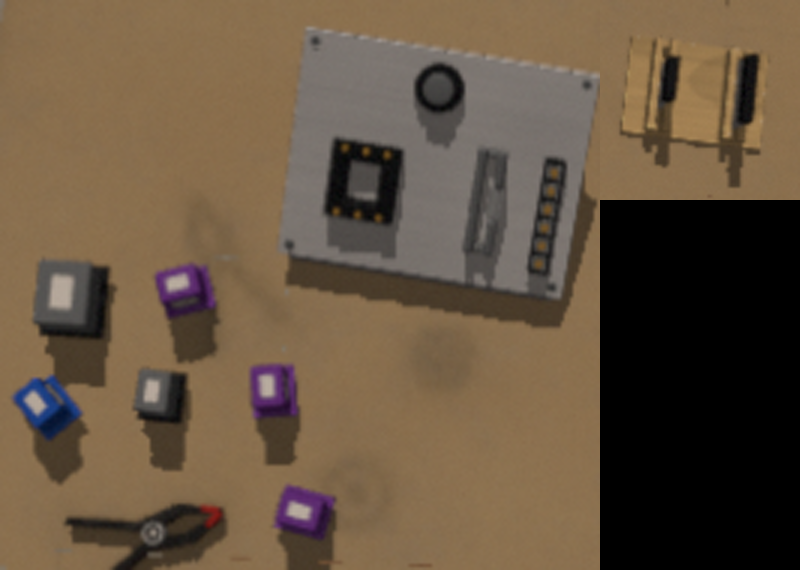

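Top view: the candidates are grey (163,242), big grey (134,209), blue (125,245), and purple (171,207), (201,240), (212,281). The small grey one at (163,242) is the relay, since the big one doesn't fit and blue and purple are excluded. The guard is the wider black bar at (389,225), and the narrow one is at (358,221). The crop confirms both. Next I move over the rack.

Emit:
apply_moves --commands "0.4 0.645 0.03 0 0 0 0;0.4 0.645 0.03 0 0 0 0;0.4 0.645 0.03 0 0 0 0;0.4 0.645 0.03 0 0 0 0;0.4 0.645 0.03 0 0 0 0;0.848 0.95 0.03 0 0 0 0;0.848 0.95 0.03 0 0 0 0;0.848 0.95 0.03 0 0 0 0;0.848 0.95 0.03 0 0 0 0;0.848 0.95 0.03 0 0 0 0;0.848 0.95 0.03 0 0 0 0"

```text
time: 1.48
ee_pos: [479.6, -229.6, 260.0]
eef_rot: [0.994, 0.113, -0.0, -0.0]
contact_force: [0.2, -0.4, -0.0]
opening: 85.6
grip_force: 0.0
```

```bash
cat >> h.py <<'E'
import pickle
def snap(name):
    o=bot.get_obs();p,d=bot.read_camera("wrist");cv2.imwrite(f"pics/{name}.png",p)
    pickle.dump((o,p,d,cam("wrist",o)),open(name+".pkl","wb"));return o,p,d
def load(name): return pickle.load(open(name+".pkl","rb"))
E
python3 -c "
from h import *
o,p,d=snap('w_rack');print(o['joint_positions'],d[200,270])"
```

```text
[ 0.80269993  0.15485375 -0.48767901  1.66842729  0.07472527  1.33763697
 -1.04125753] 391.9684
```

Emit:
apply_moves --commands "0.38 0.735 0.25 0 0 0 0;0.38 0.735 0.25 0 0 0 0;0.38 0.735 0.25 0 0 0 0;0.38 0.735 0.25 0 0 0 0;0.38 0.735 0.25 0 0 0 0;0.38 0.735 0.25 0 0 0 0;0.38 0.735 0.25 0 0 0 0;0.38 0.735 0.25 0 0 0 0"

```text
time: 2.52
ee_pos: [632.2, 63.3, 360.0]
eef_rot: [0.994, 0.113, -0.0, 0.001]
contact_force: [1.0, -0.6, 0.1]
opening: 85.3
grip_force: 0.0
```

```bash
python3 -c "
from h import *
o,p,d=snap('w_cons');print(o['joint_positions'],o['ee_pos'],d[200,270])
p2=load('w_rack')[1];h=np.hstack([p,p2]);cv2.imwrite('pics/two.png',cv2.resize(h,(800,300),interpolation=cv2.INTER_AREA))"
```

```text
[ 0.29038961  0.39914234 -0.6651231   1.2077697   0.24349186  1.61295472
 -1.67011192] [632.2089279   63.32594631 360.03890063] 448.09122
```

Emit:
apply_moves --commands "-0.45 0.59 -0.25 0 0 -0.1 0;-0.45 0.59 -0.25 0 0 -0.1 0;-0.45 0.59 -0.25 0 0 -0.1 0;-0.45 0.59 -0.25 0 0 -0.1 0;-0.45 0.59 -0.25 0 0 -0.1 0;-0.45 0.59 -0.25 0 0 -0.1 0;-0.45 0.59 -0.25 0 0 -0.1 0;-0.45 0.59 -0.25 0 0 -0.1 0"

```text
time: 3.58
ee_pos: [453.8, 299.3, 260.6]
eef_rot: [0.999, -0.045, 0.0, 0.0]
contact_force: [-0.2, -0.8, 0.2]
opening: 85.2
grip_force: 0.0
```

```bash
python3 -c "
from h import *
o,p,d=snap('w_rel');print(o['joint_positions'],o['ee_pos'],d[200,270])
p2=load('w_rack')[1];p1=load('w_cons')[1];im=np.zeros((600,800,3),np.uint8)
im[:300,:400]=cv2.resize(p,(400,300),interpolation=cv2.INTER_AREA);im[:300,400:]=cv2.resize(p2,(400,300),interpolation=cv2.INTER_AREA);im[300:,:400]=cv2.resize(p1,(400,300),interpolation=cv2.INTER_AREA);cv2.imwrite('pics/three.png',im)"
```

```text
[ 0.01684065  0.22701706 -0.78469522  1.62725516  0.1643205   1.35497272
 -2.45105819] [453.79555743 299.29641182 260.5758432 ] 335.8028
```

View pics/three.png

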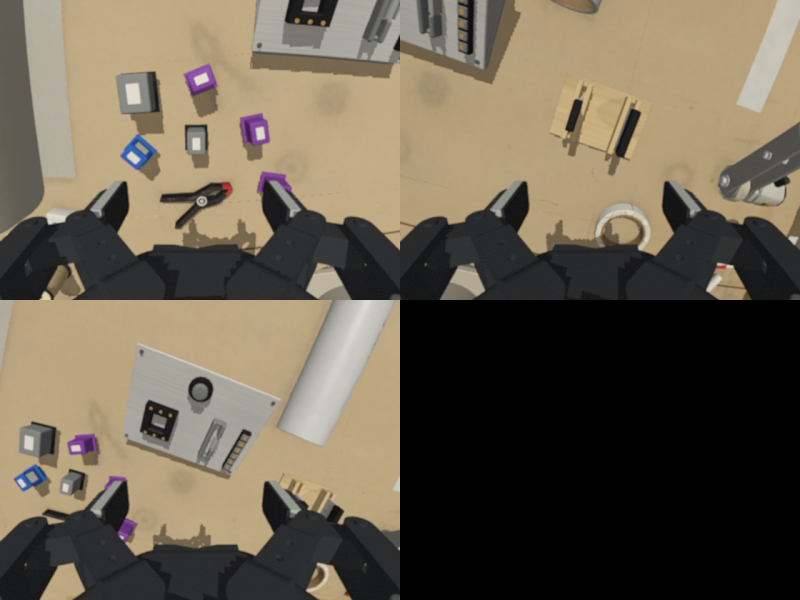

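Bottom-left is the console in the wrist view, with its four face corners clear at full-size px (193,64), (390,140), (312,248) and (175,195). Top-left shows the grey relay at about (274,195), and top-right the guard bar at about (318,185).

```bash
cat > cons.py <<'E'
from h import *
def quad(p,roi):
    x0,y0,x1,y1=roi
    hsv=cv2.cvtColor(p,cv2.COLOR_BGR2HSV);m=((hsv[...,1]<40)&(hsv[...,2]>95)).astype(np.uint8)*255
    z=np.zeros_like(m);z[y0:y1,x0:x1]=m[y0:y1,x0:x1]
    z=cv2.morphologyEx(z,cv2.MORPH_OPEN,np.ones((3,3)))
    c=max(cv2.findContours(z,cv2.RETR_EXTERNAL,cv2.CHAIN_APPROX_NONE)[0],key=cv2.contourArea)
    h=cv2.convexHull(c)
    e=cv2.approxPolyDP(h,10,True).reshape(-1,2).astype(float)
    # refine: fit lines to hull-near contour points
    cc=c.reshape(-1,2).astype(float);L=[]
    for i in range(len(e)):
        a,b=e[i],e[(i+1)%len(e)];u=(b-a)/np.linalg.norm(b-a);w=cc-a;t=w@u/np.linalg.norm(b-a);dd=np.abs(w@[-u[1],u[0]])
        q=cc[(t>.1)&(t<.9)&(dd<3)];vx,vy,x,y=cv2.fitLine(q.astype(np.float32),cv2.DIST_HUBER,0,.01,.01).ravel();L.append(np.cross([x,y,1],[x+vx,y+vy,1]))
    out=[]
    for i in range(len(e)):
        s=np.cross(L[i-1],L[i]);out.append(s[:2]/s[2])
    return np.array(out)
def solve(C,q):
    # order: by projected z=70 position: high edge = far x
    P=onz(C,q,70);o=np.argsort(-P[:,0]);q=q[o];hi=onz(C,q[:2],110);lo=onz(C,q[2:],30)
    hi=hi[np.argsort(-hi[:,1])];lo=lo[np.argsort(-lo[:,1])]
    ax=(hi-lo).mean(0);ay=((hi[0]-hi[1])+(lo[0]-lo[1]))
    ctr=(hi.sum(0)+lo.sum(0))/4
    return ctr,np.degrees(np.arctan2(ax[1],ax[0])),np.degrees(np.arctan2(-ay[0],ay[1])),np.linalg.norm(hi[0]-hi[1]),np.linalg.norm(lo[0]-lo[1]),np.linalg.norm(ax)
E
python3 - <<'E'
from cons import *
np.set_printoptions(precision=2,suppress=True)
o,p,d,C=load("w_cons");q=quad(p,(160,50,400,255));print(q);print(solve(C,q))
# depth check
ys,xs=np.mgrid[80:240:6,190:380:6];px=np.c_[xs.ravel(),ys.ravel()];m=cv2.pointPolygonTest
k=[m(q.astype(np.float32),(float(a),float(b)),True)>6 for a,b in px];px=px[k];P=pts(C,px,d[px[:,1],px[:,0]])
for _ in range(8):
    c=P.mean(0);n=np.linalg.svd(P-c)[2][2];n*=np.sign(n[2]);r=(P-c)@n;P=P[np.abs(r)<max(2,1.5*r.std())]
print("plane",c,n,np.degrees(np.arccos(n[2])),np.degrees(np.arctan2(-n[1],-n[0])),r.std())
t=np.load("top0.npz");C=cam("top");q=quad(t["p"],(195,115,315,215));print(q);print(solve(C,q))
E
```

```text
[[192.62  58.98]
 [393.51 138.11]
 [323.84 245.37]
 [170.64 191.03]]
(array([637.79,  69.62,  70.  ]), np.float64(-7.602674444930345), np.float64(-7.584803416106304), np.float64(247.8822378138921), np.float64(247.11215216464973), np.float64(196.70375947198025))
plane [657.24  71.11  79.74] [-0.4   0.06  0.91] 24.008866847402356 -7.816259555043652 0.6969211964217296Traceback (most recent call last):
  File "<stdin>", line 10, in <module>
  File "cons.py", line 14, in quad
    q=cc[(t>.1)&(t<.9)&(dd<3)];vx,vy,x,y=cv2.fitLine(q.astype(np.float32),cv2.DIST_HUBER,0,.01,.01).ravel();L.append(np.cross([x,y,1],[x+vx,y+vy,1]))
                                         ~~~~~~~~~~~^^^^^^^^^^^^^^^^^^^^^^^^^^^^^^^^^^^^^^^^^^^^^^^
cv2.error: OpenCV(4.12.0) /io/opencv/modules/imgproc/src/linefit.cpp:50: error: (-215:Assertion failed) count > 0 in function 'fitLine2D_wods'
```

```bash
python3 - <<'E'
from cons import *
np.set_printoptions(precision=2,suppress=True)
yaw=np.radians(-7.6);s,c=np.sin(np.radians(24)),np.cos(np.radians(24))
ex=np.array([np.cos(yaw)*c,np.sin(yaw)*c,s]);ey=np.array([-np.sin(yaw),np.cos(yaw),0]);ez=np.cross(ex,ey)
O=np.array([637.8,69.6,70.])
np.savez("face.npz",ex=ex,ey=ey,ez=ez,O=O)
def rect(p,C,h,n):
    u=np.arange(-100,100,.5)  # face coords; rows: x from +100 down ; cols: y from +127 to -127
    v=np.arange(127,-127,-.5);X,Y=np.meshgrid(u[::-1],v,indexing="ij")
    P=O+X[...,None]*ex+Y[...,None]*ey+h*ez
    m=proj(C,P.reshape(-1,3)).astype(np.float32).reshape(*X.shape,2)
    im=cv2.remap(p,m[...,0],m[...,1],cv2.INTER_CUBIC);return im
o,p,d,C=load("w_cons");a=rect(p,C,18,"")
t=np.load("top0.npz");Ct=cam("top");b=rect(t["p"],Ct,18,"")
print(a.shape)
cv2.imwrite("pics/rect.png",np.hstack([a[:,:],b])[:, :][::1]) if 0 else cv2.imwrite("pics/rect.png",cv2.resize(np.vstack([a,b]),(508,800))[:, :] if 0 else np.vstack([a[100:400],b[100:400]]))
E
```

```text
(400, 508, 3)
```

View pics/rect.png

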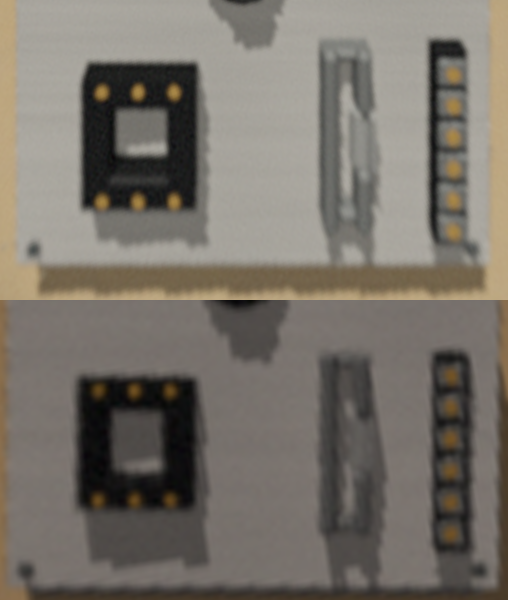

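Both rectified views put the socket pins' centre at face coordinates (-23, 59): wrist px (138,146), top px (134,145). The slot rails run along cols 320–372. Next I measure the relay top from depth and colour.

```bash
python3 - <<'E'
from h import *
np.set_printoptions(precision=2,suppress=True)
def top(name,roi,zlo,zhi):
    o,p,d,C=load(name);x0,y0,x1,y1=roi
    ys,xs=np.mgrid[y0:y1,x0:x1];px=np.c_[xs.ravel(),ys.ravel()];dd=d[px[:,1],px[:,0]];P=pts(C,px,dd)
    m=(P[:,2]>zlo)&(P[:,2]<zhi)&(dd>0);
    im=(m.reshape(ys.shape)*255).astype(np.uint8);im=cv2.morphologyEx(im,cv2.MORPH_OPEN,np.ones((2,2)))
    cs=cv2.findContours(im,cv2.RETR_EXTERNAL,cv2.CHAIN_APPROX_NONE)[0]
    for c in cs:
        if cv2.contourArea(c)<60: continue
        mm=np.zeros_like(im);cv2.drawContours(mm,[c],-1,255,-1);k=(mm.ravel()>0)&m;z=np.median(P[k,2])
        q=cv2.boxPoints(cv2.minAreaRect(c))+[x0,y0];W=onz(C,P[k][:,:0].size*0+ (c.reshape(-1,2)+[x0,y0]),z)
        r=cv2.minAreaRect(W[:,:2].astype(np.float32));print(name,"z",z,"rect",r,"ctr px",c.reshape(-1,2).mean(0)+[x0,y0],"meanxy",P[k].mean(0))
top("w_rel",(245,155,305,235),50,70)
top("w_rel",(150,80,240,175),50,70)
top("w_rack",(180,100,400,240),70,100)
E
```

```text
w_rel z 60.393903331176034 rect ((437.79010009765625, 298.1866760253906), (27.005220413208008, 36.28602600097656), 84.82042694091797) ctr px [275.3  200.63] meanxy [438.2  298.68  60.29]
w_rel z 60.34539255833266 rect ((517.33837890625, 380.04644775390625), (47.313453674316406, 55.59868240356445), 88.04635620117188) ctr px [188.25 131.36] meanxy [518.48 380.27  60.17]
w_rack z 82.29744945842646 rect ((491.46282958984375, -274.16937255859375), (14.043473243713379, 70.04039001464844), 84.0608139038086) ctr px [320.25 187.97] meanxy [ 492.92 -273.76   82.15]
w_rack z 82.2813264373599 rect ((499.1749267578125, -195.78099060058594), (12.296175003051758, 45.570892333984375), 83.68992614746094) ctr px [243.79 162.79] meanxy [ 499.88 -195.38   82.07]
```

Emit:
apply_moves --commands "-0.0395 -0.002 -0.4 0 0 0 0;-0.0395 -0.002 -0.4 0 0 0 0;-0.0395 -0.002 -0.4 0 0 0 0;-0.0395 -0.002 -0.5 0 0 0 0;-0.0395 -0.002 -0.54 0 0 0 0;-0.0395 -0.002 -0.54 0 0 0 0;-0.0395 -0.002 -0.54 0 0 0 1;-0.0395 -0.002 -0.54 0 0 0 1;-0.0395 -0.002 -0.54 0 0 0 1;-0.0395 -0.002 -0.54 0 0 0 1;-0.0395 -0.002 -0.54 0 0 0 1;-0.0395 -0.002 -0.54 0 0 0 1" --squeeze 40

```text
time: 5.12
ee_pos: [437.0, 300.6, 45.1]
eef_rot: [0.999, -0.043, 0.001, -0.0]
contact_force: [-0.9, -1.0, 6.8]
opening: 27.7
grip_force: 39.8
```

```bash
cat >> h.py <<'E'
def face():
    f=np.load("face.npz");return f["O"],f["ex"],f["ey"],f["ez"]
def facerot(dyaw=0): # tool rotation: x=ex, z=-ez
    O,ex,ey,ez=face();return R.from_matrix(np.c_[ex,-ey,-ez])
def move(p,r,tp,tr): # print row numbers from commanded pose
    dp=(np.array(tp)-p)/400;dr=(tr*r.inv()).as_rotvec()/np.pi
    print("row",np.round(dp,4),np.round(dr,4))
E
python3 - <<'E'
from h import *
np.set_printoptions(precision=3,suppress=True)
o=bot.get_obs();print(o["ee_pos"],o["joint_positions"],o["contact_force"])
O,ex,ey,ez=face();M=O-23*ex+59*ey+18*ez;print("M",M)
p=np.array([438,298.5,44.6]);r=R.from_euler("Z",-5.16,degrees=True)*R.from_euler("X",180,degrees=True)
print(r.as_quat())
for nm,t in dict(view=M+110*ez-70*ex,pre=M+65*ez,home=M+31*ez).items(): print(nm,t);move(p,r,t,facerot())
E
```

```text
[437.015 300.558  45.058] [-0.135  0.419 -0.645  1.889  0.309  0.934 -2.582] [-0.894 -1.006  6.762]
M [617.519 131.829  77.089]
[ 0.999 -0.045 -0.     0.   ]
view [509.785 146.204 149.107]
row [ 0.179 -0.381  0.261] [-0.015 -0.133 -0.013]
pre [591.314 135.325 136.469]
row [ 0.383 -0.408  0.23 ] [-0.015 -0.133 -0.013]
home [605.021 133.497 105.409]
row [ 0.418 -0.412  0.152] [-0.015 -0.133 -0.013]
```

Emit:
apply_moves --commands "0 0 0.12 0 0 0.02 1;0 0 0.26 0 0 0.04 1;0.02 -0.05 0.3 0 0 0.06 1;0.179 -0.381 0.3 -0.015 -0.133 0.03 1;0.179 -0.381 0.3 -0.015 -0.133 0.0 1;0.179 -0.381 0.261 -0.015 -0.133 -0.013 1;0.179 -0.381 0.261 -0.015 -0.133 -0.013 1;0.179 -0.381 0.261 -0.015 -0.133 -0.013 1;0.179 -0.381 0.261 -0.015 -0.133 -0.013 1"

```text
time: 6.25
ee_pos: [508.6, 149.5, 149.5]
eef_rot: [0.976, -0.061, 0.208, 0.014]
contact_force: [-0.7, 0.2, -1.3]
opening: 27.3
grip_force: 39.9
```

```bash
python3 - <<'E'
from h import *
np.set_printoptions(precision=3,suppress=True)
o,p,d=snap("w_sock");print(o["ee_pos"],o["eef_rot"],o["joint_positions"],o["contact_force"],o["opening"])
print(facerot().as_quat())
O,ex,ey,ez=face();C=cam("wrist",o)
print(proj(C,[O-23*ex+59*ey+18*ez,O,O-20*ex-40*ey,O+64*ex]))
cv2.imwrite("pics/sock_big.png",p)
E
```

```text
[508.57  149.463 149.483] [ 0.976 -0.061  0.208  0.014] [ 0.123  0.019 -0.645  2.113  0.405  0.712 -2.485] [-0.669  0.235 -1.35 ] 27.318915211210406
[ 0.976 -0.065  0.207  0.014]
[[278.385 114.475]
 [354.998  85.277]
 [403.534 113.074]
 [359.694  -5.083]]
```

View pics/sock_big.png

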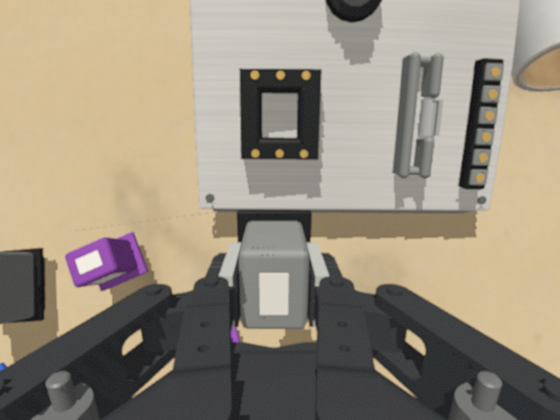

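Pins at (255,75), (280,75), (306,75) and (255,153), (280,153), (304,153) put the socket centre at (280,114), against a predicted (278,114). That makes the socket about 1 mm further to -y. The slot rails run along cols 404–432, rows 55–175. The relay is squarely held.

```bash
python3 - <<'E'
from h import *
np.set_printoptions(precision=2,suppress=True)
o,p,d,C=load("w_sock");T=R.from_quat(o["eef_rot"]);P0=o["ee_pos"]
for dx in(-2,0,2):
    print(dx,proj(C,P0+T.apply([[dx+18,0,-15],[dx-18,0,-15],[dx+18,0,26],[dx+22,0,26]]))[:,1])
g=cv2.cvtColor(p,cv2.COLOR_BGR2GRAY);print(g[200:340,250].tolist());
O,ex,ey,ez=face()
pin=[(255,75),(280.5,75),(306,75),(255,153),(280,153),(304,153)]
for h in(18,19):
    q=plane(C,pin,O+h*ez,ez)-O;print(h,(q@np.c_[ex,ey]).mean(0))
# rail ends of slot at h=18
for nm,px in dict(leftrail=[(410,55),(402,175)],rightrail=[(436,57),(426,176)]).items():
    q=plane(C,px,O+18*ez,ez)-O;print(nm,q@np.c_[ex,ey])
M=O-22.8*ex+58*ey+18*ez
p=np.array([508.2,147.9,148.7]);r=facerot()
for nm,k in dict(pre=65,mid=50,low=42,home=31,past=29).items(): print(nm,M+k*ez-ex);move(p,r,M+k*ez-ex,r)
E
```

```text
-2 [257.26 336.7  223.62 216.06]
0 [252.42 332.66 219.85 212.25]
2 [247.53 328.57 216.06 208.41]
[193, 192, 192, 194, 193, 194, 193, 185, 154, 107, 61, 51, 56, 50, 40, 37, 36, 37, 35, 37, 57, 95, 129, 142, 145, 144, 147, 146, 146, 148, 145, 149, 150, 149, 149, 148, 149, 148, 149, 150, 149, 149, 150, 150, 149, 151, 149, 149, 150, 154, 160, 166, 170, 169, 163, 158, 152, 146, 141, 137, 134, 134, 137, 136, 135, 135, 135, 133, 135, 134, 135, 135, 135, 135, 133, 134, 134, 135, 133, 135, 135, 134, 133, 134, 133, 133, 133, 134, 133, 134, 133, 134, 133, 134, 133, 134, 130, 133, 132, 134, 133, 132, 132, 132, 132, 132, 133, 132, 132, 133, 131, 132, 133, 130, 130, 133, 131, 130, 132, 131, 131, 130, 132, 130, 131, 129, 121, 113, 137, 175, 191, 192, 192, 192, 193, 193, 192, 192, 193, 192]
18 [-23.29  57.76]
19 [-23.32  57.78]
leftrail [[ 19.55 -33.78]
 [-66.48 -36.34]]
rightrail [[ 18.93 -52.93]
 [-67.   -55.39]]
pre [590.46 134.43 136.14]
row [ 0.21 -0.03 -0.03] [0. 0. 0.]
mid [596.5  133.62 122.44]
row [ 0.22 -0.04 -0.07] [0. 0. 0.]
low [599.73 133.19 115.13]
row [ 0.23 -0.04 -0.08] [0. 0. 0.]
home [604.16 132.6  105.08]
row [ 0.24 -0.04 -0.11] [0. 0. 0.]
past [604.97 132.49 103.26]
row [ 0.24 -0.04 -0.11] [0. 0. 0.]
```

```bash
python3 - <<'E'
from h import *
np.set_printoptions(precision=3,suppress=True)
o,p,d,C=load("w_sock");O,ex,ey,ez=face();B=np.c_[ex,ey]
hsv=cv2.cvtColor(p,cv2.COLOR_BGR2HSV).astype(int);S=hsv[...,1]<30
L=[(np.argmax(S[r,150:260])+150,r) for r in range(10,195,5)]
q=(plane(C,L,O,ez)-O)@B;print("left edge slope",np.degrees(np.polyfit(q[:,0],q[:,1],1)[0]),q[:,1].mean())
g=cv2.cvtColor(p,cv2.COLOR_BGR2GRAY).astype(int)
F=[(c,195+np.argmin(np.diff(g[195:222,c]))) for c in list(range(220,470,10))]
q=(plane(C,F,O,ez)-O)@B;k=np.abs(q[:,0]-np.median(q[:,0]))<2;pf=np.polyfit(q[k,1],q[k,0],1);print("front",np.degrees(-pf[0]),pf[1],k.sum())
M=O-23.2*ex+57.8*ey+18*ez
pc=np.array([508.2,147.9,148.7])
np.set_printoptions(precision=4,suppress=True)
for k in (65,50,42,31,29): print(k,M+k*ez-.5*ex,(M+k*ez-.5*ex-pc)/400)
E
```

```text
left edge slope 0.10336173484855862 124.11944714661759
front 0.16746530885108127 -98.54809607023229 25
65 [590.521  134.2206 136.1846] [ 0.2058 -0.0342 -0.0313]
50 [596.5685 133.4137 122.4814] [ 0.2209 -0.0362 -0.0655]
42 [599.7938 132.9834 115.1731] [ 0.229  -0.0373 -0.0838]
31 [604.2286 132.3916 105.1241] [ 0.2401 -0.0388 -0.1089]
29 [605.0349 132.284  103.297 ] [ 0.2421 -0.039  -0.1135]
```

Emit:
apply_moves --commands "0.1 -0.02 0.02 0 0 0 1;0.206 -0.037 0 0 0 0 1;0.206 -0.037 -0.032 0 0 0 1;0.206 -0.037 -0.032 0 0 0 1;0.206 -0.037 -0.032 0 0 0 1"

```text
time: 6.92
ee_pos: [590.1, 133.9, 136.3]
eef_rot: [0.976, -0.062, 0.208, 0.014]
contact_force: [0.2, 0.1, -0.8]
opening: 27.4
grip_force: 39.9
```

```bash
python3 - <<'E'
from h import *
np.set_printoptions(precision=4,suppress=True)
o=bot.get_obs();O,ex,ey,ez=face();M=O-23.2*ex+57.8*ey+18*ez
print(o["time"],o["ee_pos"],o["joint_positions"],o["contact_force"])
q=o["ee_pos"]-M;print("rel face",q@ex,q@ey,q@ez)
r=R.from_quat(o["eef_rot"]);print("rot err deg",np.degrees((facerot()*r.inv()).as_rotvec()),(facerot()*r.inv()).as_rotvec()/np.pi)
print("unit ez*-10mm",-ez*10/400)
E
```

```text
6.925 [590.0858 133.9023 136.3069] [ 0.1307  0.2053 -0.5889  1.9647  0.5256  0.7066 -2.4783] [ 0.2259  0.1308 -0.8177]
rel face -0.8058496879074397 -0.3730528928220669 65.27003558511436
rot err deg [ 0.1378  0.0738 -0.3288] [ 0.0008  0.0004 -0.0018]
unit ez*-10mm [ 0.0101 -0.0013 -0.0228]
```

Emit:
apply_moves --commands "0.015 -0.001 -0.034 0 0 0 1;0.02 -0.002 -0.046 0 0 0 1;0.024 -0.003 -0.055 0 0 0 1;0.028 -0.0035 -0.064 0 0 0 1;0.0325 -0.004 -0.073 0 0 0 1;0.035 -0.0045 -0.079 0 0 0 1;0.035 -0.0045 -0.079 0 0 0 1"

```text
time: 7.8
ee_pos: [604.2, 131.5, 105.8]
eef_rot: [0.976, -0.062, 0.208, 0.015]
contact_force: [-19.5, -2.4, 22.2]
opening: 27.8
grip_force: 43.9
```

```bash
python3 - <<'E'
from h import *
np.set_printoptions(precision=4,suppress=True)
o=bot.get_obs();O,ex,ey,ez=face();M=O-23.2*ex+57.8*ey+18*ez
q=o["ee_pos"]-M;print("rel face",q@ex,q@ey,q@ez);f=o["contact_force"];print("F",f@ex,f@ey,f@ez,o["joint_positions"])
E
```

```text
rel face -0.1510050891585042 -0.8569551704429936 31.543027765416156
F -8.375251477825776 -4.9662976883199486 28.041551474540395 [ 0.096   0.2737 -0.5482  1.9598  0.6012  0.6621 -2.5363]
```

Emit:
apply_moves --commands "0 0 0 0 0 0 0;0 0 0 0 0 0 0;0 0 0 0 0 0 0;-0.03 0.004 0.068 0 0 0 0;-0.061 0.008 0.137 0 0 0 0;-0.223 -0.122 0.152 0 0 0 0;-0.223 -0.122 0.152 0 0 0 0;-0.223 -0.122 0.152 0 0 0 0;-0.223 -0.122 0.152 0 0 0 0"

```text
time: 8.93
ee_pos: [516.1, 83.1, 165.4]
eef_rot: [0.976, -0.062, 0.209, 0.014]
contact_force: [0.8, -0.5, -0.4]
opening: 85.3
grip_force: 0.0
```

```bash
python3 - <<'E'
from h import *
np.set_printoptions(precision=3,suppress=True)
o,p,d=snap("w_slot");C=cam("wrist",o);O,ex,ey,ez=face();B=np.c_[ex,ey,ez]
print(o["ee_pos"],o["joint_positions"][6],o["contact_force"])
ys,xs=np.mgrid[0:260:1,100:500];px=np.c_[xs.ravel(),ys.ravel()];dd=d[px[:,1],px[:,0]];q=(pts(C,px,dd)-O)@B
# heights over the face
f=(np.abs(q[:,2])<3)&(np.abs(q[:,1])<20)&(q[:,0]<30)&(q[:,0]>-90);print("face h",np.median(q[f,2]))
t=(np.abs(q[:,0]+23)<30)&(np.abs(q[:,1]-58)<30)&(q[:,2]>55)
print("relay top",np.median(q[t],0),q[t,2].std(),t.sum())
T=q[t];A=np.c_[T[:,:2]-T[:,:2].mean(0),np.ones(len(T))];print("tilt deg",np.degrees(np.linalg.lstsq(A,T[:,2],rcond=None)[0][:2]))
r=cv2.minAreaRect(T[:,:2].astype(np.float32));print(r)
cv2.imwrite("pics/slot_v.png",cv2.resize(p[0:300,100:500],None,fx=2,fy=2,interpolation=cv2.INTER_CUBIC))
E
```

```text
[516.074  83.144 165.43 ] -2.2238076652387138 [ 0.84  -0.487 -0.386]
face h 1.2092467420196524
relay top [-22.24   55.032  65.015] 1.7549097183473312 2601
tilt deg [0.081 4.131]
((-23.103208541870117, 56.707889556884766), (28.51505470275879, 35.97248840332031), 89.70927429199219)
```

View pics/slot_v.png

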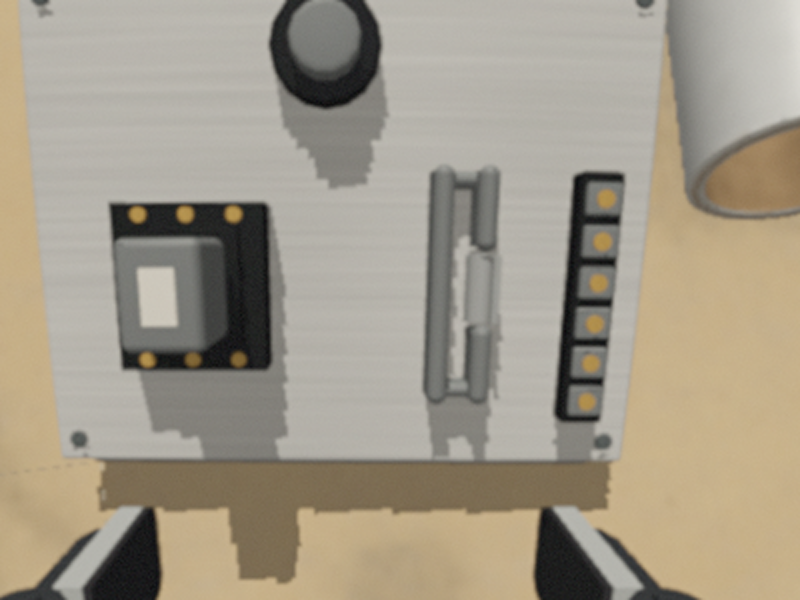

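Relay: top sits centred in the block, flange flush on it. The slot's rail crests go from crop (443,172) to (435,398) and (489,172) to (477,398). The button cap is at crop (324,38).

```bash
python3 - <<'E'
from h import *
np.set_printoptions(precision=2,suppress=True)
o,p,d,C=load("w_slot");O,ex,ey,ez=face();B=np.c_[ex,ey,ez]
px=np.array([(443,172),(435,398),(489,172),(477,398),(466,180),(457,386)])/2+[100,0]
q=(plane(C,px,O+18*ez,ez)-O)@B;print(q)
ys,xs=np.mgrid[0:260,100:500];P=np.c_[xs.ravel(),ys.ravel()];q=(pts(C,P,d[P[:,1],P[:,0]])-O)@B
t=(np.abs(q[:,0]+23)<30)&(np.abs(q[:,1]-58)<30)&(q[:,2]>63);T=q[t]
c,_,_,_=np.linalg.lstsq(np.c_[T[:,:2]-T[:,:2].mean(0),np.ones(len(T))],T[:,2],rcond=None);print("relay",np.degrees(c[:2]),c[2],T[:,:2].mean(0),len(T))
k=(np.abs(q[:,1]+43)<20)&(q[:,0]>-75)&(q[:,0]<30)&(q[:,2]>14)&(q[:,2]<25)
x=q[k];print("rails high pts",len(x),x.min(0),x.max(0))
for lo in range(-70,20,15):
    z=x[(x[:,0]>lo)&(x[:,0]<lo+15)];h=np.histogram(z[:,1],np.arange(-60,-24,2))[0];print(lo,h)
b=(np.abs(q[:,0]-62)<40)&(np.abs(q[:,1]-15)<25)&(q[:,2]>8);x=q[b];zm=np.percentile(x[:,2],95);x=x[x[:,2]>zm-2];print("button",zm,x.mean(0),x.min(0),x.max(0),len(x))
E
```

```text
[[ 19.31 -37.77  18.  ]
 [-66.55 -38.05  18.  ]
 [ 19.56 -54.83  18.  ]
 [-66.45 -54.95  18.  ]
 [ 16.6  -46.41  18.  ]
 [-61.57 -46.65  18.  ]]
relay [-0.09  0.34] 65.10592501775703 [-22.45  56.12] 2380
rails high pts 2612 [-69.39 -61.31  14.  ] [ 22.75 -34.05  21.52]
-70 [19 38 42 45 21  1  1  0  8 33 40 42 43  0  0  0  0]
-55 [24 42 53 58 23  0  0  0  5 40 52 49 47  0  0  0  0]
-40 [57 46 50 50 30  2  0  0  6 43 51 55 49  0  0  0  0]
-25 [52 67 51 54 36  3  0  0  8 45 51 57 55  0  0  0  0]
-10 [16 42 47 60 35  0  0  0 12 43 56 57 50  0  0  0  0]
5 [21 49 59 60 44  2  5  3  2 39 57 60 56  0  0  0  0]
button 24.052885013444055 [64.3   5.9  23.24] [51.99 -5.96 22.06] [75.89 18.46 26.1 ] 930
```

```bash
python3 - <<'E'
from h import *
np.set_printoptions(precision=4,suppress=True)
r0=R.from_quat([ 9.93515149e-01,  1.13697536e-01, -1.02460197e-04, -7.12618953e-04])
rc=R.from_rotvec(np.pi*np.array([-.015,-.133,-.013]))*R.from_rotvec([0,0,-.1*np.pi])*r0
print("cmd quat",rc.as_quat(),bot.get_obs()["eef_rot"])
tr=R.from_euler("Z",-5.9,degrees=True)*R.from_euler("X",180,degrees=True)
move(np.array([515.4,82.5,165.1]),rc,[492,-274,190],tr)
E
```

```text
cmd quat [ 0.976  -0.0623  0.2082  0.0137] [ 0.976  -0.0621  0.2083  0.0141]
row [-0.0585 -0.8912  0.0623] [0.0157 0.1329 0.0077]
```

Emit:
apply_moves --commands "-0.0585 -0.8912 0.0623 0.0157 0.1329 0.0077 0;-0.0585 -0.8912 0.0623 0.0157 0.1329 0.0077 0;-0.0585 -0.8912 0.0623 0.0157 0.1329 0.0077 0;-0.0585 -0.8912 0.0623 0.0157 0.1329 0.0077 0;-0.0585 -0.8912 0.0623 0.0157 0.1329 0.0077 0;-0.0585 -0.8912 0.0623 0.0157 0.1329 0.0077 0;-0.0585 -0.8912 0.0623 0.0157 0.1329 0.0077 0;-0.0585 -0.8912 0.0623 0.0157 0.1329 0.0077 0;-0.0585 -0.8912 0.0623 0.0157 0.1329 0.0077 0"

```text
time: 10.1
ee_pos: [492.8, -272.2, 189.8]
eef_rot: [0.999, -0.05, -0.0, 0.0]
contact_force: [0.4, -0.4, 0.2]
opening: 85.5
grip_force: 0.0
```

```bash
python3 - <<'E'
from h import *
np.set_printoptions(precision=2,suppress=True)
o,p,d=snap("w_guard");C=cam("wrist",o);print(o["ee_pos"],o["eef_rot"],o["joint_positions"])
ys,xs=np.mgrid[0:330,100:500];px=np.c_[xs.ravel(),ys.ravel()];dd=d[px[:,1],px[:,0]];P=pts(C,px,dd)
m=(P[:,2]>78)&(P[:,2]<87)&(np.abs(P[:,0]-492)<60)&(dd>0)
im=(m.reshape(ys.shape)*255).astype(np.uint8)
for c in cv2.findContours(im,cv2.RETR_EXTERNAL,cv2.CHAIN_APPROX_NONE)[0]:
    if cv2.contourArea(c)<100: continue
    print(cv2.minAreaRect(onz(C,c.reshape(-1,2)+[100,0],82)[:,:2].astype(np.float32)),c.reshape(-1,2).mean(0)+[100,0])
E
```

```text
[ 492.77 -272.24  189.76] [ 1.   -0.05 -0.    0.  ] [ 0.62  0.25 -0.23  1.7   0.06  1.2  -1.29]
((500.24676513671875, -195.14366149902344), (12.651212692260742, 44.57502365112305), 82.8204116821289) [173.32 209.36]
((492.368896484375, -274.1148376464844), (11.726058959960938, 68.09876251220703), 83.99180603027344) [275.35 208.28]
```

Emit:
apply_moves --commands "0.001 -0.001 -0.13 0 0 0 0;0.001 -0.001 -0.23 0 0 0 0;0.001 -0.001 -0.305 0 0 0 0;0.001 -0.001 -0.305 0 0 0 0;0.001 -0.001 -0.305 0 0 0 1;0.001 -0.001 -0.305 0 0 0 1;0.001 -0.001 -0.305 0 0 0 1;0.001 -0.001 -0.305 0 0 0 1;0.001 -0.001 -0.305 0 0 0 1;0.001 -0.001 -0.305 0 0 0 1;0.001 -0.001 -0.305 0 0 0 1" --squeeze 80

```text
time: 11.52
ee_pos: [492.7, -274.5, 68.7]
eef_rot: [0.999, -0.052, 0.0, 0.001]
contact_force: [-2.6, 1.0, 6.6]
opening: 10.9
grip_force: 78.1
```

```bash
python3 - <<'E'
from h import *
np.set_printoptions(precision=4,suppress=True)
O,ex,ey,ez=face();S=O-23.5*ex-45.6*ey
tr=R.from_euler("Z",-5.9,degrees=True)*R.from_euler("X",180,degrees=True)
pc=np.array([492.4,-274.4,68.])
for k,b in((140,-60),(106,0)): t=S+k*ez+b*ex;print(t);move(pc,tr,t,facerot())
E
```

```text
[499.7152  42.0203 163.9339]
row [0.0183 0.7911 0.2398] [-0.0157 -0.1324 -0.0093]
[567.754   32.942  157.2775]
row [0.1884 0.7684 0.2232] [-0.0157 -0.1324 -0.0093]
```

Emit:
apply_moves --commands "0 0 0.12 0 0 0 1;0 0 0.26 0 0 0 1;0.01 0.14 0.28 0 0 0 1;0.0183 0.7911 0.28 -0.0157 -0.1324 -0.0093 1;0.0183 0.7911 0.28 -0.0157 -0.1324 -0.0093 1;0.0183 0.7911 0.28 -0.0157 -0.1324 -0.0093 1;0.0183 0.7911 0.28 -0.0157 -0.1324 -0.0093 1;0.0183 0.7911 0.2398 -0.0157 -0.1324 -0.0093 1;0.0183 0.7911 0.2398 -0.0157 -0.1324 -0.0093 1;0.0183 0.7911 0.2398 -0.0157 -0.1324 -0.0093 1;0.0183 0.7911 0.2398 -0.0157 -0.1324 -0.0093 1"

```text
time: 12.9
ee_pos: [500.0, 41.0, 164.4]
eef_rot: [0.976, -0.066, 0.208, 0.015]
contact_force: [-0.2, -0.3, -0.1]
opening: 10.5
grip_force: 78.2
```

```bash
python3 - <<'E'
from h import *
o,p,d=snap("w_ins");print(o["ee_pos"],o["eef_rot"],facerot().as_quat(),o["joint_positions"])
cv2.imwrite("pics/ins_v.png",cv2.resize(p[20:320,100:500],None,fx=2,fy=2,interpolation=cv2.INTER_CUBIC))
E
```

```text
[499.95343374  40.9765626  164.38967937] [ 0.97588003 -0.0658865   0.20761204  0.01464172] [ 0.97599711 -0.06482566  0.20745459  0.01377912] [ 0.40065921 -0.11086814 -0.63799204  2.18104866  0.1425409   0.66409556
 -2.04823677]
```

View pics/ins_v.png

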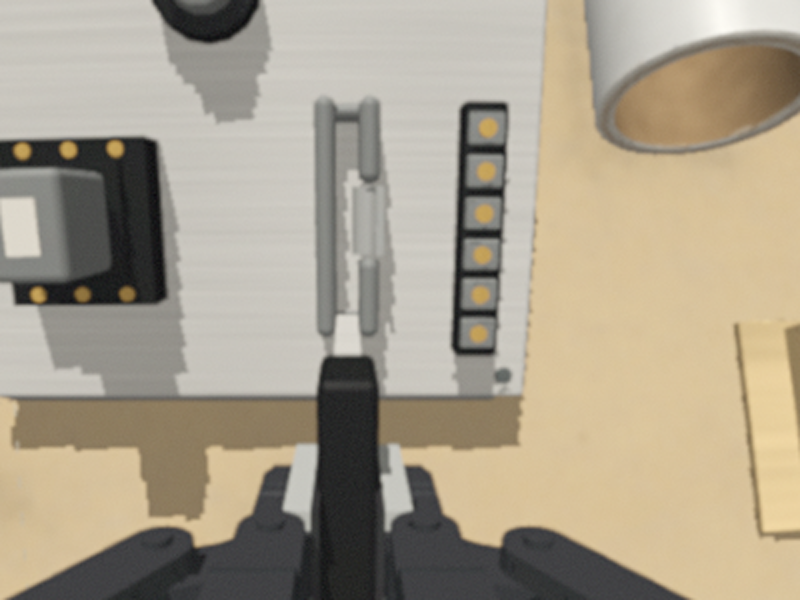

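Plate held centred at crop col 348. The slot rails crest at cols 325 and 369 (midpoint 347), so they're in line.

```bash
python3 - <<'E'
from h import *
np.set_printoptions(precision=4,suppress=True)
o,p,d,C=load("w_ins");O,ex,ey,ez=face();B=np.c_[ex,ey,ez]
px=np.array([(325,103),(325,330),(369,103),(368,330)])/2+[100,20]
q=(plane(C,px,O+18*ez,ez)-O)@B;print(q,q.mean(0))
print("tool in face",(o["ee_pos"]-O)@B)
r=R.from_quat(o["eef_rot"]);dr=(facerot()*r.inv()).as_rotvec();print("rot",dr/np.pi)
for k in(106,88,80,62.7,61): 
    t=O-23.2*ex-45.6*ey+k*ez;print(k,(t-o["ee_pos"])/400)
E
```

```text
[[ 19.4634 -39.0747  18.    ]
 [-66.1199 -38.2811  18.    ]
 [ 19.4478 -55.3489  18.    ]
 [-66.1542 -55.5107  18.    ]] [-23.3407 -47.0539  18.    ]
tool in face [-82.9728 -46.6031 140.2642]
rot [0.0004 0.0001 0.0008]
106 [ 0.1702 -0.0202 -0.0175]
88 [ 0.1883 -0.0226 -0.0586]
80 [ 0.1964 -0.0237 -0.0769]
62.7 [ 0.2138 -0.026  -0.1164]
61 [ 0.2155 -0.0262 -0.1202]
```

Emit:
apply_moves --commands "0.13 -0.016 0 0 0 0.0008 1;0.17 -0.022 -0.0175 0 0 0.0008 1;0.17 -0.022 -0.0175 0 0 0.0008 1;0.17 -0.022 -0.0175 0 0 0.0008 1;0.17 -0.022 -0.0175 0 0 0.0008 1"

```text
time: 13.58
ee_pos: [567.2, 33.3, 157.4]
eef_rot: [0.976, -0.064, 0.208, 0.015]
contact_force: [0.2, 0.5, -1.0]
opening: 11.0
grip_force: 78.2
```

```bash
python3 - <<'E'
from h import *
np.set_printoptions(precision=4,suppress=True)
o=bot.get_obs();O,ex,ey,ez=face();B=np.c_[ex,ey,ez]
print("tool in face",(o["ee_pos"]-O)@B,o["contact_force"]@B)
for k in(106,95,84,75,66,60): print(k,(O-23.2*ex-46*ey+k*ez-o["ee_pos"])/400)
E
```

```text
tool in face [-23.9813 -45.3184 106.3245] [-0.2616  0.5401 -0.9389]
106 [ 0.0019 -0.002   0.0001]
95 [ 0.013  -0.0034 -0.0251]
84 [ 0.024  -0.0049 -0.0502]
75 [ 0.0331 -0.0061 -0.0707]
66 [ 0.0422 -0.0073 -0.0913]
60 [ 0.0482 -0.0082 -0.105 ]
```

Emit:
apply_moves --commands "0.013 -0.0034 -0.0251 0 0 0 1;0.02 -0.0043 -0.041 0 0 0 1;0.026 -0.0052 -0.055 0 0 0 1;0.033 -0.0061 -0.0707 0 0 0 1;0.033 -0.0061 -0.0707 0 0 0 1"

```text
time: 14.2
ee_pos: [580.7, 30.9, 128.0]
eef_rot: [0.976, -0.064, 0.207, 0.014]
contact_force: [0.2, 0.4, -1.5]
opening: 10.8
grip_force: 78.2
```

```bash
cat > st.py <<'E'
from h import *
np.set_printoptions(precision=4,suppress=True)
o=bot.get_obs();O,ex,ey,ez=face();B=np.c_[ex,ey,ez]
print("tool in face",(o["ee_pos"]-O)@B,"F",o["contact_force"]@B,"tq",o["wrist_torque"]@B,o["opening"],o["joint_positions"][6])
r=R.from_quat(o["eef_rot"]);print("rot",np.degrees((facerot()*r.inv()).as_rotvec()))
E
python3 st.py
```

```text
tool in face [-23.4359 -45.9452  73.8798] F [-0.4595  0.4377 -1.4764] tq [-0.0031  0.5225 -0.0169] 10.786315200214958 -2.20579877438383
rot [ 0.0628 -0.0714 -0.1136]
```

Emit:
apply_moves --commands "0.006 -0.0008 -0.0137 0 0 0 1;0.01 -0.0013 -0.0228 0 0 0 1;0.0131 -0.0017 -0.0297 0 0 0 1;0.0145 -0.0019 -0.033 0 0 0 1;0.0145 -0.0019 -0.033 0 0 0 1;0.0145 -0.0019 -0.033 0 0 0 1"

```text
time: 14.95
ee_pos: [586.5, 30.7, 118.3]
eef_rot: [0.976, -0.063, 0.208, 0.016]
contact_force: [-38.8, 0.5, 46.5]
opening: 10.7
grip_force: 88.2
```

```bash
python3 st.py
```

```text
tool in face [-22.1159 -45.3658  62.7392] F [-16.3226  -4.6065  58.1831] tq [-1.2488  4.0816 -0.1446] 10.67965290655743 -2.240549728845857
rot [ 0.2398  0.057  -0.1163]
```

Emit:
apply_moves --commands "-0.0025 0.0003 0.0057 0 0 0 1;-0.0025 0.0003 0.0057 0 0 0 0;-0.0025 0.0003 0.0057 0 0 0 0;-0.0025 0.0003 0.0057 0 0 0 0;-0.03 0.004 0.068 0 0 0 0;-0.061 0.008 0.137 0 0 0 0;-0.203 0.027 0.152 0 0 0 0;-0.203 0.027 0.152 0 0 0 0;-0.203 0.027 0.152 0 0 0 0;-0.203 0.027 0.152 0 0 0 0"

```text
time: 16.2
ee_pos: [506.1, 40.9, 176.0]
eef_rot: [0.976, -0.064, 0.207, 0.014]
contact_force: [0.2, 0.5, 0.1]
opening: 85.3
grip_force: 0.0
```

```bash
python3 st.py; python3 - <<'E'
from h import *
np.set_printoptions(precision=2,suppress=True)
o,p,d=snap("w_chk");C=cam("wrist",o);O,ex,ey,ez=face();B=np.c_[ex,ey,ez]
ys,xs=np.mgrid[0:300,60:500];px=np.c_[xs.ravel(),ys.ravel()];q=(pts(C,px,d[px[:,1],px[:,0]])-O)@B
def top(k,n):
    T=q[k];zm=np.median(T[:,2]);T=T[np.abs(T[:,2]-zm)<1.5];c=np.linalg.lstsq(np.c_[T[:,:2]-T[:,:2].mean(0),np.ones(len(T))],T[:,2],rcond=None)[0]
    print(n,c[2],T.mean(0),T.min(0),T.max(0),len(T),"tilt x,y",np.degrees(c[:2]))
top((np.abs(q[:,0]+23)<45)&(np.abs(q[:,1]+45)<14)&(q[:,2]>70),"guard")
top((np.abs(q[:,0]+23)<25)&(np.abs(q[:,1]-57)<25)&(q[:,2]>62),"relay")
f=(np.abs(q[:,2])<4)&(np.abs(q[:,1]-5)<15)&(np.abs(q[:,0]+40)<20);print("face",np.median(q[f,2]))
b=(np.abs(q[:,0]-62)<20)&(np.abs(q[:,1]-6)<20)&(q[:,2]>20);top(b,"button")
cv2.imwrite("pics/chk.png",cv2.resize(p[0:300,60:460],None,fx=2,fy=2,interpolation=cv2.INTER_CUBIC))
E
```

```text
tool in face [-72.6889 -45.8584 148.3441] F [0.1655 0.5141 0.0136] tq [-0.0339  0.4539 -0.017 ] 85.3110123392086 -2.015187168164188
rot [ 0.0174 -0.0473 -0.1018]
guard 77.04788986787426 [-25.06 -46.82  77.05] [-61.36 -52.88  75.73] [  8.4  -41.08  78.72] 2013 tilt x,y [0.02 0.37]
relay 65.03952914787571 [-22.59  55.79  65.04] [-40.15  42.16  63.5 ] [-5.03 70.15 66.49] 1893 tilt x,y [0.02 0.46]
face 1.1563191939282993
button 23.020195407936775 [64.36  5.9  23.02] [52.02 -5.92 21.49] [76.89 18.62 24.47] 874 tilt x,y [0.02 0.06]
```

View pics/chk.png

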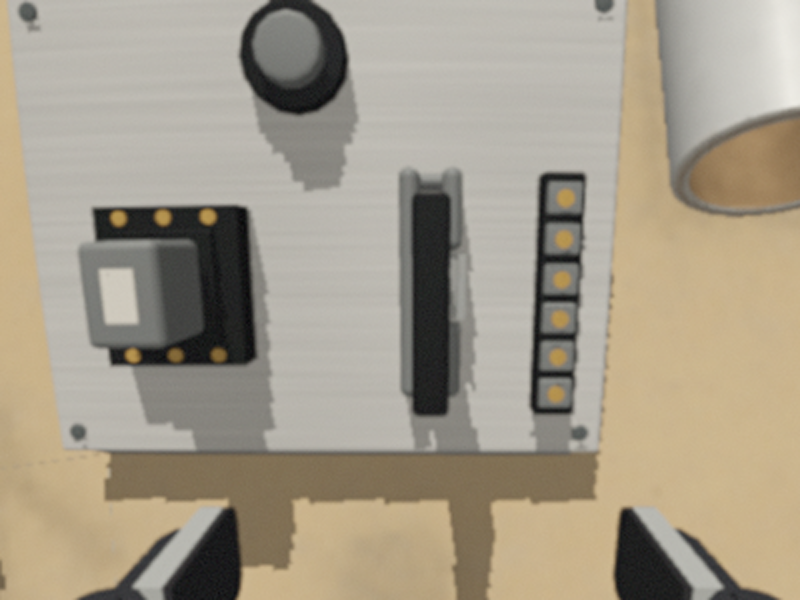

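Guard stands in the slot (top height 76 mm above the face, no tilt) and the relay is home. The button cap is at crop (288,47) with its bezel around it.

```bash
python3 - <<'E'
from h import *
np.set_printoptions(precision=4,suppress=True)
o,p,d,C=load("w_chk");O,ex,ey,ez=face();B=np.c_[ex,ey,ez]
ys,xs=np.mgrid[0:120,60:300];px=np.c_[xs.ravel(),ys.ravel()];q=(pts(C,px,d[px[:,1],px[:,0]])-O)@B
rr=np.hypot(q[:,0]-64.4,q[:,1]-5.9)
for a in range(0,30,2):
    k=(rr>=a)&(rr<a+2);print(a,np.round(np.percentile(q[k,2],[10,50,90]),1),end=" ")
print()
for k in(70,46,42,38,34,32): t=O+64.4*ex+5.9*ey+k*ez;print(k,(t-o["ee_pos"])/400)
E
```

```text
0 [22.8 23.2 24. ] 2 [22.3 23.1 24.1] 4 [22.4 23.2 24.2] 6 [22.3 23.2 24.3] 8 [22.3 23.2 24.3] 10 [20.8 22.6 23.8] 12 [12.4 14.3 21.8] 14 [12.3 13.1 14.2] 16 [12.3 13.2 14.2] 18 [11.5 13.  14. ] 20 [ 0.7  4.  12.5] 22 [0.3 1.3 2.3] 24 [0.4 1.2 2.1] 26 [0.3 1.3 2.2] 28 [0.2 1.2 2.2] 
70 [ 0.4064  0.0763 -0.0395]
46 [ 0.4306  0.0731 -0.0943]
42 [ 0.4346  0.0725 -0.1035]
38 [ 0.4387  0.072  -0.1126]
34 [ 0.4427  0.0715 -0.1217]
32 [ 0.4447  0.0712 -0.1263]
```

Emit:
apply_moves --commands "0.376 0.08 0.029 0 0 0 1;0.376 0.08 0.029 0 0 0 1;0.376 0.08 0.029 0 0 0 1;0.376 0.08 0.029 0 0 0 1;0.4064 0.0763 -0.0395 0 0 0 1;0.4306 0.0731 -0.0943 0 0 0 1;0.4306 0.0731 -0.0943 0 0 0 1;0.4306 0.0731 -0.0943 0 0 0 1" --squeeze 40

```text
time: 17.25
ee_pos: [677.5, 70.4, 139.3]
eef_rot: [0.976, -0.064, 0.208, 0.014]
contact_force: [-0.4, -0.6, 0.9]
opening: -0.1
grip_force: 0.0
```

```bash
python3 st.py
```

```text
tool in face [64.0795  6.0349 47.3191] F [ 0.0396 -0.6762  0.9186] tq [-0.0021  0.4413 -0.0215] -0.09880886197092982 -2.3506488868529054
rot [ 0.0636  0.012  -0.128 ]
```

Emit:
apply_moves --commands "0.006 -0.0008 -0.0137 0 0 0 1;0.01 -0.0013 -0.0228 0 0 0 1;0.0121 -0.0016 -0.0274 0 0 0 1;0.0121 -0.0016 -0.0274 0 0 0 1"

```text
time: 17.75
ee_pos: [682.9, 69.5, 128.0]
eef_rot: [0.976, -0.064, 0.208, 0.014]
contact_force: [-0.1, -1.3, 3.2]
opening: 0.1
grip_force: 1.7
```

```bash
python3 st.py
```

```text
tool in face [64.4924  5.8352 34.8275] F [ 1.3393 -1.309   2.8798] tq [-0.1547  0.0777  0.0224] 0.09444576617339265 -2.36641414366669
rot [ 0.0785  0.0394 -0.1101]
```

Spring felt at 2.9 N. I press 2 mm and then 3.5 mm further to reach the stop.

Emit:
apply_moves --commands "0.002 -0.0003 -0.0046 0 0 0 1;0.003 -0.0004 -0.0068 0 0 0 1;0.0035 -0.0005 -0.008 0 0 0 1;0.0035 -0.0005 -0.008 0 0 0 1"

```text
time: 18.25
ee_pos: [683.7, 69.5, 126.7]
eef_rot: [0.976, -0.064, 0.208, 0.015]
contact_force: [-21.7, -2.2, 28.5]
opening: -0.2
grip_force: 17.2
```

```bash
python3 st.py
```

```text
tool in face [64.666   5.9758 33.3008] F [-7.7856 -5.0341 34.6199] tq [-1.3052  2.293  -0.0533] -0.2408678522065533 -2.370743411654338
rot [ 0.1838  0.0434 -0.092 ]
```

Emit:
apply_moves --commands "-0.01 0.0013 0.0228 0 0 0 1;-0.04 0.005 0.09 0 0 0 1;-0.11 0.015 0.25 0 0 0 1;-0.38 0.05 0.13 0 0 0 1;-0.38 0.05 0.13 0 0 0 1;-0.38 0.05 0.13 0 0 0 1;-0.38 0.05 0.13 0 0 0 1"

```text
time: 19.12
ee_pos: [532.3, 89.2, 176.9]
eef_rot: [0.976, -0.064, 0.208, 0.014]
contact_force: [0.5, -0.3, 0.9]
opening: -0.4
grip_force: 0.0
```

```bash
python3 - <<'E'
from h import *
np.set_printoptions(precision=2,suppress=True)
o,p,d=snap("w_end");C=cam("wrist",o);O,ex,ey,ez=face();B=np.c_[ex,ey,ez]
print(o["time"],o["ee_pos"],o["contact_force"])
ys,xs=np.mgrid[0:300,20:540];px=np.c_[xs.ravel(),ys.ravel()];q=(pts(C,px,d[px[:,1],px[:,0]])-O)@B
def top(k,n):
    T=q[k];zm=np.median(T[:,2]);T=T[np.abs(T[:,2]-zm)<1.5];print(n,T.mean(0),T.min(0),T.max(0),len(T))
top((np.abs(q[:,0]+23)<45)&(np.abs(q[:,1]+45)<14)&(q[:,2]>70),"guard")
top((np.abs(q[:,0]+23)<25)&(np.abs(q[:,1]-57)<25)&(q[:,2]>62),"relay")
top((np.abs(q[:,0]-64)<9)&(np.abs(q[:,1]-6)<9),"button")
p,d=bot.read_camera("top");a=np.load("top0.npz")["p"]
df=cv2.absdiff(p,a).max(2)[190:290,100:410]>40;print("changed px at big relay",df[0:35,10:45].sum(),"small plate",df[10:60,240:268].sum())
E
```

```text
19.125 [532.34  89.15 176.89] [ 0.51 -0.26  0.87]
guard [-24.12 -46.39  77.02] [-60.5  -52.63  75.44] [  8.54 -40.25  78.41] 1921
relay [-22.55  56.33  65.19] [-40.25  42.53  63.76] [-5.11 69.81 66.76] 1979
button [64.14  5.85 23.26] [55.18 -2.9  21.79] [72.95 14.49 24.75] 633
changed px at big relay 0 small plate 0
```

Everything's in place, the button has sprung back, and the robot touches nothing, so I'm handing it in.

```bash
python3 -c "
from workcell import bot
print(bot.finish_job())"
```

```text
the job is handed in; nothing more can be done
None
```

The relay is plugged fully home, the wide guard is all the way down in its clip slot, and the reset button was pressed to its stop and sprang back. The big relay and narrow plate were not moved, and the job was handed in after about 19 s of the 58 s allowed; the hand-in returned no verdict.

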